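# Clean the mould face, line up the turn-button and hold the mould lid shut

### The arm

A 6-joint arm with a two-finger parallel gripper is mounted at the origin on a cart in front of the work surface, level with it; the furniture and walls round the work are solid. World frame = base frame: x ahead of the robot, y to its left, z up, the work surface at z = 0. Lengths are in m, angles in degrees, forces in N, time in s.
With the tool pointing down it reaches from about 0.35 to 0.875 m from the base axis. Payload 4.2 kg.
Tool frame: the origin (TCP) lies midway between the tips of the shut fingers; the grasp point (between the pads) lies 19 mm behind it; z points along the fingers, y is the line along which they close (so a half turn about z gives the same grasp; the last joint's range is limited). The gripper opens to 87 mm and grips with 3 to 60 N. Pads are 19 mm wide; open, the fingers measure 117 mm over their backs; the gripper's body (75 mm by 190 mm) begins 51 mm behind the grasp point.
Start: joints at [-48.381, 22.042, 0.453, 0, -68.411, -14.817], TCP at [0.282, -0.558, 0.223] pointing down, gripper open.
Joint ranges: [-179.83, 179.83], [-69.29, 118.12], [-61.27, 80.66], [-181.25, 117.63], [-171.15, -9.14], [-177.46, 177.46]. Speed limits (degrees/s): [159.86, 159.86, 180, 180, 180, 180].

### API

Orientations are given as [roll, pitch, yaw] about the fixed x, y, z axes, in that order (R = Rz(yaw) Ry(pitch) Rx(roll)).
In Python, from workcell import env gives the robot as it stands. The module is installed in compiled form; this text tells all that it offers. Calls block until the motion is done:
- env.goto(position, orientation): joint-space move of the TCP to a pose.
- env.move_straight(position, rotation=None, rate=0.15, force_limit=None): straight line of the TCP; rotation=None keeps the orientation; rate is the mean speed in m/s. With force_limit (N) it stops when the force on the tool has changed by that much, and returns True; else False.
- env.set_joints(angles): joint-space move.
- env.gripper_to(opening, grasp_force=None): opening from 0.0 (shut) to 1.0 (fully open); grasp_force is the grip in N (None keeps the last); returns when the fingers have stopped.
- env.dwell(seconds).
- env.inverse_kinematics(position, orientation): joint angles nearest the present ones, or None.
- env.read_state(): the state.
- env.grab_frame(name): name is "side" or "top"; returns a dict with "image" (384x512x3 uint8, blue, green, red), "fx", "fy", "cx", "cy" (pixels), "position" and "orientation" of the camera in the world. Camera axes: x right, y up, looking along -z (the intrinsics and any distortion apply to the point x, -y, -z); pixel columns grow to the right and rows downward; lengths in m; the calibration is good to about 2 mm. A picture is of the moment at which its call begins. There is no depth.
A pose or a line that the arm cannot do raises env.Unreachable and nothing moves.
- env.close_job(): hands the job in; it is judged then, once.
Trained networks look in a picture, given as the dict that the camera call returned (one of the last four; its "shot" number tells which), for a name from the list of things; names that differ only in an ending like _2 or _b are one class to them, and where a whole thing is asked for, a point or a joint stands for the part that bears it (a point fixed in the world has none). Each returns a list of dicts, best first, with "score" (0 to 1); they miss things now and then, are a little off and sometimes report something else, mostly with a low value. They report only what shows in the picture. A call takes as long as a camera call. They do not tell look-alikes from the thing itself.
- env.search_frame(picture, thing): "xyz" ([x, y, z] in m, in world coordinates, good to about 4 mm: the middle of the surface that is visible of it).
- env.trace(picture, thing): "mask" (384x512 bool, what is visible of it).
The state is a dict: "clock": time; "joint_positions": joint angles; "qvel": joint speeds; "joint_torque": joint torques, N m; "position": TCP position; "tool_rot": TCP orientation; "force": force on the tool from outside, world axes, zero at the start; "wrist_torque": the same for the moment, N m; "opening": opening from 0.0 (shut) to 1.0 (fully open); "finger_force": force on a finger pad.
Only numpy, scipy, OpenCV 4.12 (cv2) and the standard library are available. Lean on these libraries where they do the work, as an engineer would, in place of code of your own. Each camera call takes 0.05 s, during which the arm holds its last target. There are 200 camera calls.

### The job

Shut the casting mould so that I can lock it: with the sanding block from the front of the bench held in the gripper, wipe the three broken-off resin pieces off the blue silicone face down onto the bench, then lay the block flat on the bench well clear of the mould. While the lid still stands open, turn the red quarter-turn button until its wing lies along the two red marks, in line with the slot in the lid's tab. Then swing the lid shut over it, press it fully home on its frame against the springy rubber strip, and finish while still pressing it shut; leave the wax tub, cutters and tin alone.

Things in the scene. Friction and masses are not known exactly. Their poses are not given: they have to be found in the camera images.
- mould: Aluminium casting-mould frame, fixed to the bench, 114 (x) x 164 (y) mm, rim 40 mm high. Origin: centre of its underside on the bench. Its +x points away from the robot, to the hinge; its -x is the front. At the front a lug 44 mm wide, 26 mm high sticks out to x = -105 mm and carries the button.
- mould_face (a point): Centre of the blue silicone face in the frame, 40 mm above the bench, flush with the rim; axes as the mould. The face is 88 (x) x 139 (y) mm with very shallow figure cavities (nothing catches in them). On the front rim, 47 to 55 mm in front of this point, a black rubber buffer strip 140 mm long stands 4 mm proud and is springy.
- lid_hinge (a point): Middle of the lid's hinge axis, 68 mm behind (+x of) the mould's centre, 40 mm above the bench; the axis runs along the mould's y.
- lid (a joint): Lid angle, rad: 0 = fully home on the frame, grows as it opens, 1.57 = upright; starts leaning back at 1.63 to 1.8. Stiff hinge (0.3 N m): it stays where it is left. Aluminium plate 5 mm thick, 158 mm wide, 11 to 125 mm from the hinge axis, then a tab 54 mm wide out to 171 mm. The rubber strip stops it 0.034 rad short; home takes 10 to 13 N down on the handle; let go, it springs back up.
- lid_handle (a point): Middle of the black round bar handle (12 mm thick, straight for 68 mm, parallel to the hinge) on the lid's outer face, 116 mm from the hinge axis, 38 mm out from the lid's underside: above the lid when shut (78 mm over the bench), behind it when open. Axes turn with the lid (z out of the outer face). Gap between bar and plate 27 mm.
- lid_slot (a point): Centre of the slot in the lid's tab, 155 mm from the hinge axis; the slot is 35 mm long, parallel to the hinge, and 15 mm wide.
- button (a joint): Angle of the red quarter-turn button, rad, anticlockwise from above: 0 = wing parallel to the hinge and to the slot (the lid's tab goes down over it), 1.57 = across it (the tab lands on it). Up to 0.2 either way still enters. Starts at 0.6 to 1.45, turns from -0.8 to 1.65, stays where it is left (friction 0.05 N m).
- button_wing (a point): Grip point of the button's red wing, on its upright axis 87 mm in front (-x) of the mould's centre, 60 mm above the bench. The wing is 30 mm long (this point's y axis), 9 mm thick (its x axis), from 46 to 66 mm above the bench, on a 12 mm neck; beneath is the lug, 26 mm above the bench.
- block: Cork-brown sanding block wrapped in dark grey paper, 47 (x) x 85 (y) x 26 (z) mm, about 60 g, lying flat near the front edge of the bench, left of the mould (not the one beside the arbor press). Origin: centre of its underside.
- chip_0: White broken-off resin runner piece with a stub, about 24 x 18 x 8 mm, 12 g, lying loose on the silicone face. Origin: underside, middle of the long bar.
- chip_1: Another such white piece.
- chip_2: Another such white piece.
- wax_tub: White tub with blue lid, 66 mm wide, 62 mm high, near the front edge of the bench, left of the block; bystander. Origin: underside centre.
- cutter: Small flush cutters with black handles, 42 x 123 x 10 mm, on the brown card sheet (5 mm thick) beyond the block; bystander. Origin: underside centre.
- tin: Flat round tin lid with white crumbs, 76 mm wide, 9 mm high, on the near right corner of the brown card sheet; bystander. Origin: underside centre.
Not all that is in view belongs to the job. Of the things that look like the block, the largest one is meant.

How it is judged:
By the outcome, as a careful person would: the job done as asked, in the order asked, and still so for the second after the job is handed in, while the arm keeps its last pose, push and grip.
It also fails if it takes over 72 s, if anything falls off the work surface, if the arm or the gripper's body presses on something with over 40 N, if the wrist force passes 120 N, or if a joint passes its speed limit or range.

## Working session

There is one attempt and no reset: what is moved stays moved. The work goes in short steps, each a Python script; the robot and the scene stay as the last script left them, time stands still between calls to the robot, and variables do not carry over. Pictures are saved under pics/ and viewed, at most 10 in all, crops included, and the job is handed in when it is done.

```bash
mkdir -p pics; ls; cat > h.py <<'E'
from workcell import env
import numpy as np, cv2
from scipy.spatial.transform import Rotation as R
def shot(n,save=None):
    f=env.grab_frame(n)
    if save: cv2.imwrite(f'pics/{save}.png',f['image'])
    return f
def rot(f):
    o=f['orientation']; return R.from_euler('xyz',o,degrees=True).as_matrix() if np.size(o)==3 else np.array(o)
def ray(f,u,v,z):
    d=rot(f)@np.array([(u-f['cx'])/f['fx'],-(v-f['cy'])/f['fy'],-1]); p=np.array(f['position'])
    return p+d*(z-p[2])/d[2]
def proj(f,P):
    c=rot(f).T@(np.array(P)-np.array(f['position']))
    return np.array([f['cx']+f['fx']*c[0]/-c[2], f['cy']+f['fy']*c[1]/c[2]])
E
python3 - <<'E'
from h import *
for n in('side','top'):
    f=shot(n,n+'0')
    print(n,{k:v for k,v in f.items() if k!='image'})
    for t in['mould','lid','lid_handle','button','button_wing','block','chip_0','wax_tub','cutter','tin']:
        try:
            r=env.search_frame(f,t); print(t,[(np.round(a['xyz'],3).tolist(),round(a['score'],2),np.round(proj(f,a['xyz'])).tolist()) for a in r])
        except Exception as e: print(t,e)
print(env.read_state())
E
```

```text
pics
side {'fx': 366.2793286652186, 'fy': 366.2793286652186, 'cx': 254.6812565140799, 'cy': 194.66619505088383, 'position': array([ 0.58224008, -0.80315383,  0.56958819]), 'orientation': array([ 5.50022818e+01, -6.56637364e-03, -6.35555719e-01]), 'shot': 1}
mould [([0.574, -0.218, 0.038], 0.8, [248.0, 241.0])]
lid []
lid_handle [([0.635, -0.212, 0.147], 0.95, [278.0, 198.0])]
button [([0.466, -0.202, 0.055], 0.74, [198.0, 231.0]), ([0.554, -0.189, 0.046], 0.19, [239.0, 230.0])]
button_wing [([0.466, -0.204, 0.056], 0.47, [197.0, 231.0])]
block [([0.755, -0.17, 0.02], 0.82, [327.0, 232.0]), ([0.493, 0.007, 0.024], 0.66, [218.0, 188.0]), ([0.509, -0.376, 0.022], 0.6, [212.0, 307.0]), ([0.634, -0.211, 0.153], 0.43, [278.0, 196.0])]
chip_0 [([0.55, -0.188, 0.047], 0.62, [237.0, 229.0]), ([0.544, -0.16, 0.045], 0.53, [235.0, 222.0])]
wax_tub [([0.494, 0.208, 0.049], 0.93, [222.0, 145.0])]
cutter []
tin [([0.679, 0.021, 0.014], 0.61, [287.0, 188.0]), ([0.575, -0.223, 0.039], 0.25, [248.0, 243.0])]
top {'fx': 375.9683365178431, 'fy': 375.9683365178431, 'cx': 251.88409745817296, 'cy': 189.79
[... 889 characters left out ...]
, 173.0])]
{'clock': 1.1, 'joint_positions': array([-4.83762993e+01,  2.20396533e+01,  4.52803601e-01, -1.53591404e-03,
       -6.84110816e+01, -1.48163643e+01]), 'qvel': array([ 0.00839348,  0.00094699, -0.07970751, -0.10493493, -0.00760939,
       -0.03874342]), 'joint_torque': array([ 4.85392302e-04, -3.90480387e+01,  1.87622237e+01,  4.22435805e+00,
        1.54759845e-02,  4.45280532e-07]), 'position': array([ 0.28188424, -0.55779529,  0.22256868]), 'tool_rot': array([-1.79998365e+02,  1.90972049e-03, -1.53193229e+02]), 'force': array([0.31501205, 0.29106385, 0.59277667]), 'wrist_torque': array([-0.03170007,  0.03187256,  0.01053032]), 'finger_force': 0.0, 'opening': 1.0014693721700734}
```

```bash
python3 - <<'E'
import cv2,numpy as np
a=cv2.imread('pics/side0.png');b=cv2.imread('pics/top0.png')
cv2.imwrite('pics/a.png',cv2.resize(b,(800,600),interpolation=cv2.INTER_CUBIC))
c=cv2.resize(a[170:320,150:350],(800,600),interpolation=cv2.INTER_CUBIC)
cv2.imwrite('pics/b.png',c)
E
```

```text
(no output)
```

View pics/a.png

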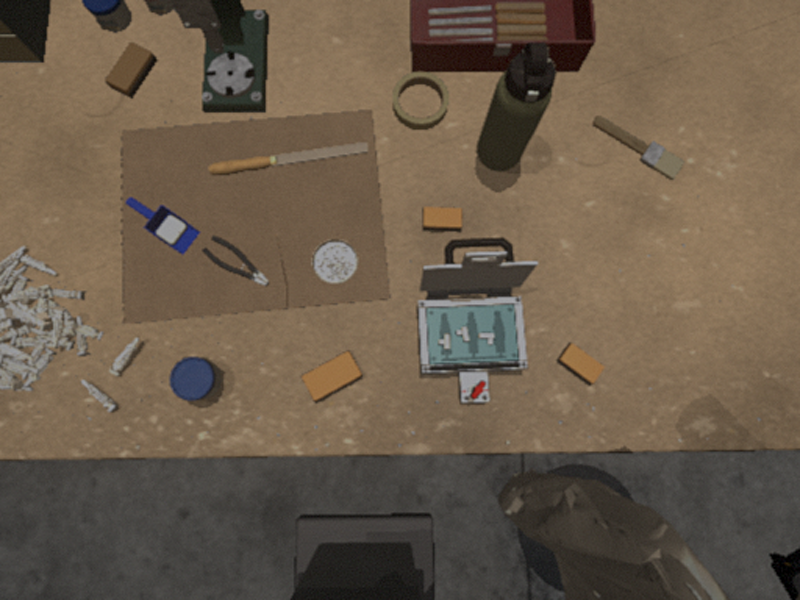

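View pics/b.png

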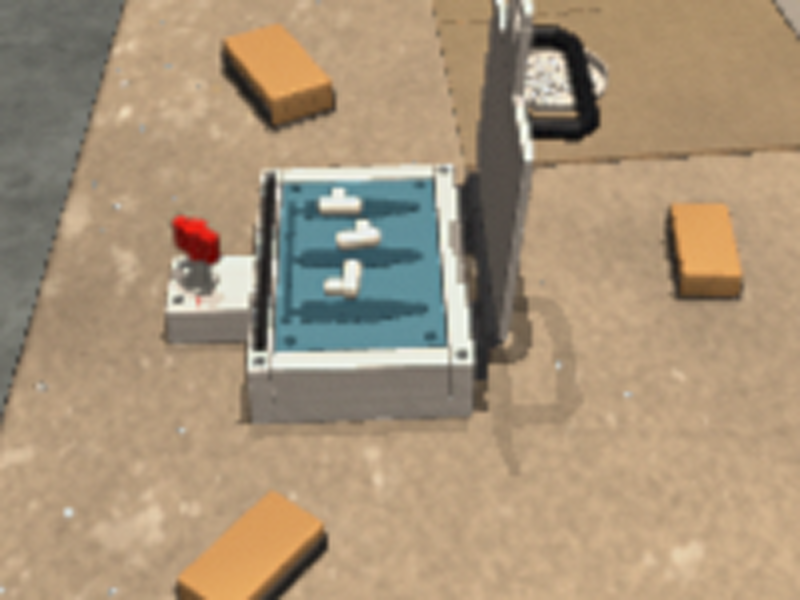

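Top view, pixels in the original 512x384 frame: block look-alikes are at (212,241) left of the mould at the front, (283,140) behind it, (372,233) right, and (84,45) by the arbor press. The first is the largest and fits the description. The side crop shows three chips along the face's y, the lid leaning back, and the red wing turned roughly 45°. Next I measure.

```bash
cat >> h.py <<'E'
def rect(f,m,z,hull=True):
    c=max(cv2.findContours(m.astype(np.uint8),0,cv2.CHAIN_APPROX_NONE)[0],key=cv2.contourArea)[:,0]
    p=np.array([ray(f,u,v,z)[:2] for u,v in c])*1000
    (x,y),(w,h),a=cv2.minAreaRect(p.astype(np.float32))
    if w>h: w,h,a=h,w,a-90   # long side h direction = a+90
    return np.array([x,y])/1000,(w,h),(a+90)%180   # angle of long side
def hsv(f): return cv2.cvtColor(f['image'],cv2.COLOR_BGR2HSV)
def red(f): 
    h=hsv(f); return ((h[...,0]<8)|(h[...,0]>172))&(h[...,1]>150)&(h[...,2]>90)
E
python3 - <<'E'
from h import *
T=shot('top');S=shot('side')
for n,f in(('top',T),('side',S)):
    h=hsv(f); 
    blue=(h[...,0]>80)&(h[...,0]<110)&(h[...,1]>50)
    box=np.zeros(blue.shape,bool); u,v=proj(f,[.575,-.195,.04]).astype(int); box[v-35:v+35,u-45:u+45]=1
    print(n,'face',rect(f,cv2.morphologyEx((blue&box).astype(np.uint8),cv2.MORPH_CLOSE,np.ones((9,9))),.04))
    org=(h[...,0]>8)&(h[...,0]<20)&(h[...,1]>130)&(h[...,2]>120 if n=='top' else h[...,2]>100)
    for b in([.492,.02,.026],[.51,-.373,.026],[.75,-.16,.026]):
        u,v=proj(f,b).astype(int); bx=np.zeros(blue.shape,bool); bx[v-28:v+28,u-28:u+28]=1
        print('block',rect(f,org&bx,.026))
    u,v=proj(f,[.466,-.2,.06]).astype(int); bx=np.zeros(blue.shape,bool); bx[v-15:v+15,u-15:u+15]=1
    print('red',rect(f,red(f)&bx,.066),(red(f)&bx).sum())
    for t in('chip_0','button_wing','lid_handle','block'):
        for r in env.trace(f,t): print(t,round(r['score'],2),np.round(rect(f,r['mask'],.048)[0],3),np.round(np.argwhere(r['mask']).mean(0)[::-1]))
E
```

```text
top face (array([ 0.55487982, -0.19615118]), (86.1870346069336, 135.93174743652344), 91.82214081287384)
block (array([0.49425507, 0.02454239]), (42.633872985839844, 82.82901763916016), 118.37548065185547)
block (array([ 0.50898584, -0.36892813]), (31.520627975463867, 61.655643463134766), 52.07841873168945)
block (array([ 0.75147711, -0.15642456]), (29.671855926513672, 62.12690734863281), 89.48077392578125)
red (array([ 0.46743616, -0.19688676]), (8.5717191696167, 27.018760681152344), 139.2993278503418) 40
chip_0 0.74 [ 0.469 -0.198] [304. 249.]
chip_0 0.41 [ 0.543 -0.153] [284. 218.]
chip_0 0.28 [ 0.663 -0.206] [305. 171.]
button_wing 0.51 [0.493 0.229] [124. 241.]
button_wing 0.5 [ 0.471 -0.198] [305. 249.]
button_wing 0.18 [ 0.543 -0.151] [285. 218.]
lid_handle 0.87 [ 0.663 -0.208] [304. 171.]
block 0.76 [ 0.507 -0.358] [371. 232.]
block 0.64 [0.492 0.023] [212. 240.]
block 0.6 [ 0.663 -0.207] [304. 172.]
block 0.54 [ 0.743 -0.15 ] [282. 139.]
side face (array([ 0.55543951, -0.19736563]), (86.9148941040039, 137.2573699951172), 92.03223705291748)
block (array([0.49826556, 0.00944914]), (47.910282135009766, 108.18976593017578), 115.14681625366211)
block (array([ 0.51067273, -0.38262323]), (35.4239387512207, 68.08482360839844), 53.36292266845703)
block (array([ 0.75065771, -0.17393892]), (33.036231994628906, 76.48863983154297), 86.9451675415039)
red (array([ 0.46971973, -0.20995461]), (20.02508544921875, 41.322235107421875), 126.73476028442383) 97
chip_0 0.55 [ 0.555 -0.189] [239. 229.]
chip_0 0.5 [ 0.542 -0.16 ] [234. 221.]
chip_0 0.38 [ 0.547 -0.221] [236. 240.]
button_wing 0.65 [ 0.469 -0.199] [199. 233.]
lid_handle 0.91 [ 0.66  -0.084] [279. 202.]
block 0.88 [ 0.498 -0.027] [219. 189.]
block 0.8 [ 0.515 -0.402] [212. 311.]
block 0.57 [ 0.741 -0.2  ] [325. 232.]
block 0.35 [ 0.583 -0.105] [245. 235.]
block 0.24 [ 0.544 -0.157] [234. 221.]
```

```bash
cat >> h.py <<'E'
YAW=1.9; M=np.array([.555,-.1965]); cx_=np.array([np.cos(np.radians(YAW)),np.sin(np.radians(YAW))]); cy_=np.array([-cx_[1],cx_[0]])
def mw(x,y,z): return [*(M+x*cx_+y*cy_),z]
def st(s=''):
    r=env.read_state(); print(s,round(r['clock'],2),np.round(r['position'],4),np.round(r['tool_rot'],1),'F',np.round(r['force'],1),'op',round(r['opening'],3),'ff',round(r['finger_force'],1)); return r
BL=[.4945,.0245]
E
python3 - <<'E'
from h import *
for p,y in((BL+[.05],118.4),(BL+[.05],-61.6),(mw(0,.1,.06),1.9),(mw(0,.1,.06),-178.1),(mw(-.087,0,.05),139.3),(mw(-.087,0,.05),-40.7),(mw(-.087,0,.05),91.9),(mw(-.087,0,.05),-88.1),(mw(.15,0,.14),1.9),(mw(.15,0,.14),-178.1)):
    q=env.inverse_kinematics(p,[180,0,y]); print(y,None if q is None else np.round(q,0))
y=-61.6
env.goto(BL+[.09],[180,0,y]); env.gripper_to(.9)
env.move_straight(BL+[.0105],rate=.12,force_limit=8); st('down')
env.gripper_to(0,grasp_force=25); st('grip')
env.move_straight(BL+[.1],rate=.2); st('up')
shot('side','g1')
E
```

```text
118.4 [  22.   21.  -30.    0.  -38. -173.]
-61.6 [ 22.  21. -30.   0. -38.   7.]
1.9 [  7.  26. -20.   0. -44.  85.]
-178.1 [  7.  26. -20.  -0. -44. -95.]
139.3 [  -5.   22.  -28.   -0.  -39. -126.]
-40.7 [ -5.  22. -28.   0. -39.  54.]
91.9 [  -5.   22.  -28.    0.  -39. -173.]
-88.1 [ -5.  22. -28.   0. -39.   7.]
1.9 [ -3.  36.  11.   0. -66.  94.]
-178.1 [ -3.  36.  11.  -0. -66. -86.]
down 5.17 [0.495  0.0247 0.0109] [-179.9   -0.   -61.6] F [-0.2 -0.6  0.9] op 0.899 ff 0.0
grip 5.83 [0.4945 0.0245 0.0107] [-180.    -0.   -61.6] F [-1.   0.3  1.8] op 0.523 ff 25.0
up 6.43 [0.4936 0.0244 0.0992] [179.9   0.  -61.6] F [-0.4  0.1 -0.2] op 0.527 ff 25.0
```

```bash
python3 - <<'E'
from h import *
o=[180,0,YAW]
env.goto(mw(.002,.1,.12),o)
shot('side','g2')
print(env.move_straight(mw(.002,.1,.0518),rate=.12,force_limit=6)); st('on')
print(env.move_straight(mw(.002,-.082,.0518),rate=.08)); st('swept')
env.move_straight(mw(.002,-.082,.16),rate=.2)
shot('side','g3')
env.goto(BL+[.12],[180,0,-61.6])
f=shot('side','g4');st()
a,b=[cv2.imread(f'pics/{n}.png')[150:330,120:360] for n in('g2','g4')]
cv2.imwrite('pics/c.png',cv2.resize(np.hstack([a,b]),(800,300),interpolation=cv2.INTER_CUBIC))
E
```

```text
True
on 8.38 [ 0.552  -0.096   0.0501] [-180.     0.3    1.9] F [-0.6  0.9  3.7] op 0.524 ff 25.0
False
swept 10.81 [ 0.5598 -0.2781  0.0519] [-180.     0.4    1.9] F [ 0.7 -0.3  0.7] op 0.523 ff 25.0
 13.09 [0.4947 0.0241 0.1198] [180.   -0.  -61.6] F [-0.4 -0.4 -1.1] op 0.525 ff 25.0
```

View pics/c.png

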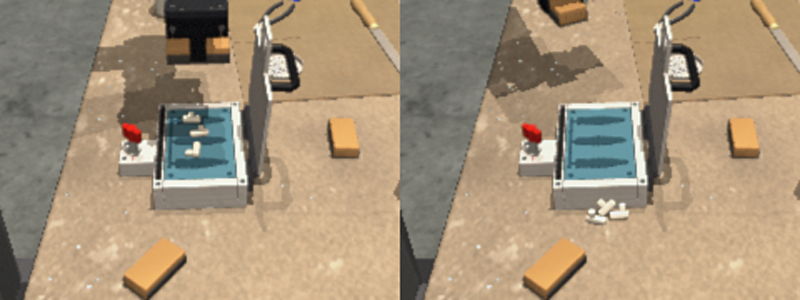

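The left half is before the sweep and the right half after. The blue face is clear, and all three chips lie on the bench at the mould's right side (about (605,212) in the picture). Next: put the block down and turn the button.

```bash
python3 - <<'E'
from h import *
env.move_straight(BL+[.025],rate=.15)
print(env.move_straight(BL+[.009],rate=.03,force_limit=4)); st('placed')
env.gripper_to(.9); env.dwell(.2)
env.move_straight(BL+[.11],rate=.2)
B=mw(-.087,0,0)[:2]
env.goto(B+[.12],[180,0,-40.7]); env.gripper_to(.3)
print(env.move_straight(B+[.047],rate=.1,force_limit=6)); st('at wing')
env.gripper_to(0,grasp_force=20); st('gripped')
for y in np.linspace(-40.7,-88.1,7)[1:]: env.move_straight(B+[.047],[180,0,y],rate=.1)
st('turned')
env.gripper_to(.3); st()
env.move_straight(B+[.12],rate=.2)
env.goto(mw(-.08,.2,.3),[180,0,-88.1])
f=shot('top','t2'); bx=np.zeros(f['image'].shape[:2],bool); u,v=proj(f,B+[.06]).astype(int); bx[v-15:v+15,u-15:u+15]=1
print(rect(f,red(f)&bx,.066)); st()
g=shot('side','s2')
cv2.imwrite('pics/d.png',np.hstack([cv2.resize(f['image'][140:300,190:350],(400,400),interpolation=2),cv2.resize(g['image'][150:310,150:310],(400,400),interpolation=2)]))
E
```

```text
True
placed 14.38 [0.4943 0.0244 0.01  ] [180.   -0.  -61.6] F [-0.7  0.3  1.3] op 0.526 ff 25.0
False
at wing 18.95 [ 0.4686 -0.1995  0.0475] [-1.80e+02 -1.00e-01 -4.07e+01] F [0.9 0.3 0.4] op 0.3 ff 0.0
gripped 19.42 [ 0.4686 -0.1993  0.0475] [-1.80e+02 -1.00e-01 -4.07e+01] F [1.  1.5 2.4] op 0.099 ff 19.9
turned 21.17 [ 0.4685 -0.1994  0.0474] [-179.9   -0.   -87.9] F [0.1 1.  5.6] op 0.1 ff 20.0
 21.81 [ 0.4681 -0.1994  0.0469] [180.    0.  -88.1] F [ 0.5  0.  -0.6] op 0.3 ff 0.0
(array([ 0.46809714, -0.19722699]), (9.20232105255127, 25.764476776123047), 89.31581115722656)
 23.43 [ 0.4678 -0.      0.2982] [179.8  -0.  -88.2] F [-0.2 -0.8  0.9] op 0.302 ff 0.0
```

View pics/d.png

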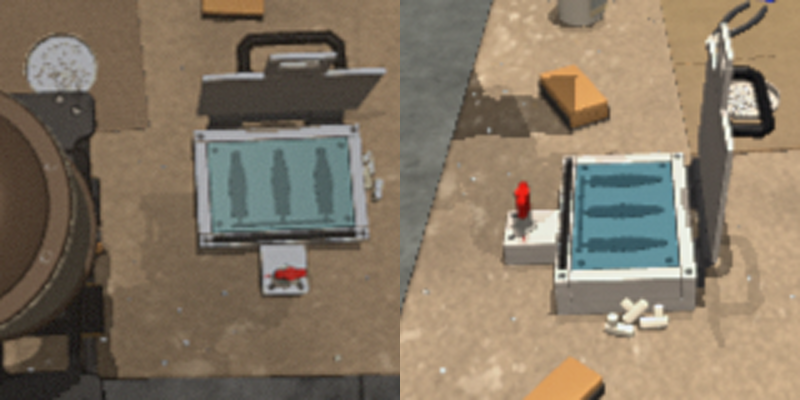

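The red wing at (290,273) left and (522,200) right now lies parallel to the hinge. The chips are on the bench and the block rests where it was put. Now I swing the lid from behind.

```bash
python3 - <<'E'
from h import *
o=[180,0,YAW]
def bar(phi): return .068-.122*np.cos(np.radians(phi)), .04+.122*np.sin(np.radians(phi))
env.gripper_to(0)
env.goto(mw(.10,0,.34),o); env.goto(mw(.163,0,.34),o)
print(env.move_straight(mw(.163,0,.138),rate=.2,force_limit=6)); st('behind')
hit=env.move_straight(mw(.110,0,.138),rate=.06,force_limit=2.5); r=st('contact')
x0=((np.array(r['position'][:2])-M)@cx_); print(hit,x0)
# bar angle with finger offset .0155
ph=np.degrees(np.arccos(np.clip((.068-(x0-.0155))/.122,-1,1))); print('phi',ph,'theta',ph-18.1)
for p in np.arange(np.floor(ph/6)*6,53,-6):
    bx,bz=bar(p); h=env.move_straight(mw(bx+.0155,0,min(bz-.012,.138)),rate=.1,force_limit=25)
    if h: st('stop %g'%p); break
st('end'); f=shot('side','l1'); cv2.imwrite('pics/e.png',cv2.resize(f['image'][100:310,130:410],(800,600),interpolation=2))
E
```

```text
False
behind 27.47 [ 0.7187 -0.1913  0.1402] [180.   -0.2   1.9] F [ 0.3 -1.   0.2] op 0.005 ff 0.0
contact 28.07 [ 0.684  -0.1922  0.1384] [-1.8e+02 -1.0e-01  1.9e+00] F [0.5 0.1 0.4] op 0.004 ff 0.0
True 0.12911271305023778
phi 111.95477931667938 theta 93.85477931667938
end 30.78 [ 0.5665 -0.1962  0.1266] [-1.8e+02  1.0e-01  1.9e+00] F [-0.1 -0.5  0.1] op 0.004 ff 0.0
```

View pics/e.png

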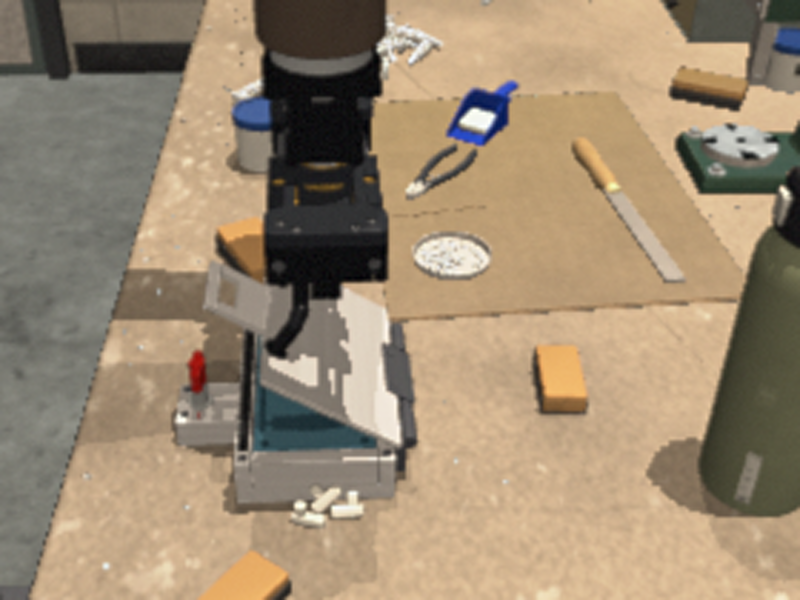

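The lid is swung to about 36°, following the fingers; the wing, chips and bystanders are undisturbed. Now I press from above on the bar.

```bash
python3 - <<'E'
from h import *
def bar(phi): return .068-.122*np.cos(np.radians(phi)), .04+.122*np.sin(np.radians(phi))
bx,bz=bar(54)
env.move_straight(mw(bx+.02,0,.17),rate=.15)
env.move_straight(mw(bx-.003,0,.17),rate=.1)
F0=env.read_state()['force'][2]
h=env.move_straight(mw(bx-.003,0,bz+.004),rate=.05,force_limit=2); st('top %s'%h)
for p in np.arange(50,21.9,-4):
    x,z=bar(p); h=env.move_straight(mw(x-.002,0,z+.006),rate=.08,force_limit=25)
    if h: st('stop %g'%p); break
    print(p,np.round(env.read_state()['force'],1))
x,z=bar(18.1)
zt=z+.007
while not h:
    env.move_straight(mw(x,0,zt),rate=.02); env.dwell(.1); r=st('z%.4f'%zt)
    if r['force'][2]>22 or zt<.079: break
    zt-=.001
E
```

```text
top True 32.2 [ 0.5464 -0.1965  0.1416] [-179.9    0.3    1.9] F [-0.4 -0.2  2.1] op 0.004 ff 0.7
50.0 [-0.4 -0.3  0. ]
46.0 [ 0.8 -0.7  0.1]
42.0 [ 0.1 -0.  -0. ]
38.0 [-0.2 -0.5  0.5]
34.0 [-0.6  0.2 -0.4]
30.0 [1.1 0.2 0.3]
26.0 [0.8 1.4 0.4]
22.0 [0.1 0.1 0.1]
z0.0849 34.85 [ 0.5071 -0.1983  0.0858] [-180.     0.2    1.9] F [-1.6  0.8  5.7] op 0.004 ff 2.9
z0.0839 35.2 [ 0.507  -0.1983  0.0852] [-180.     0.2    1.9] F [-4.3  0.5  7.6] op 0.006 ff 4.2
z0.0829 35.55 [ 0.5068 -0.1983  0.0845] [-180.     0.3    1.9] F [-3.8  1.7 10.3] op 0.007 ff 5.3
z0.0819 35.9 [ 0.5066 -0.1983  0.084 ] [-180.     0.3    1.9] F [-4.3  1.1 13. ] op 0.006 ff 6.7
z0.0809 36.25 [ 0.5066 -0.1983  0.0838] [-180.     0.3    1.9] F [-7.   2.4 18. ] op 0.003 ff 9.0
z0.0799 36.6 [ 0.5066 -0.1983  0.0837] [-180.     0.3    2. ] F [-8.4  4.5 23.3] op 0.006 ff 11.3
```

```bash
python3 - <<'E'
from h import *
env.dwell(.8); st(); f=shot('side','fin');cv2.imwrite('pics/f.png',cv2.resize(f['image'][120:310,130:380],(800,600),interpolation=2)); st()
E
```

```text
37.4 [ 0.5066 -0.1984  0.0837] [-180.     0.3    2. ] F [-8.6  4.3 22.8] op 0.005 ff 11.3
 37.45 [ 0.5066 -0.1984  0.0837] [-180.     0.3    2. ] F [-6.9  3.8 23.4] op 0.006 ff 11.3
```

View pics/f.png

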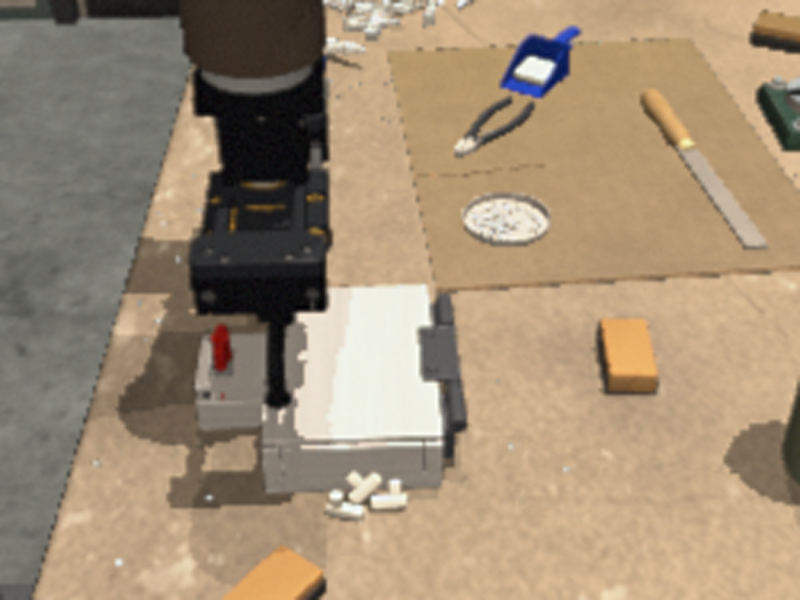

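The lid is flat on its frame with the wing standing up through the slot at (222,350). The chips are on the bench at (365,495), and a steady 23 N is on the bar.

```bash
python3 -c "
from h import *
print(env.close_job())"
```

```text
the job is handed in; nothing more can be done
None
```

I handed the job in with the gripper still pressing the lid fully home at about 23 N and the button wing up through the slot; the three resin pieces are wiped onto the bench and the sanding block is laid back down clear of the mould.

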